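# Show the handset on the inspection stand, then file it in the rack

### The arm

A 6-joint arm with a two-finger parallel gripper is mounted at the origin on the work surface. World frame = base frame: x ahead of the robot, y to its left, z up, the work surface at z = 0. Lengths are in mm, angles in rad, forces in N, time in s.
With the tool pointing down it reaches from about 350 to 875 mm from the base axis. Payload 4.2 kg.
Tool frame: the origin (TCP) lies midway between the tips of the shut fingers; the grasp point (between the pads) lies 19 mm behind it (arm.tcp_to_grasp is the distance from the TCP to the grasp point, in mm); z points along the fingers, y is the line along which they close (so a half turn about z gives the same grasp; the last joint's range is limited). The gripper opens to 85 mm and grips with 20 to 120 N. Pads are 22 mm wide; open, the fingers measure 114 mm over their backs; the gripper's body (76 mm by 85 mm) begins 54 mm behind the grasp point. The pads swing forward as they close: fully open they stand 13 mm farther back than shut.
Start: joints at [1.405, 0.385, 0.008, 0, -1.194, -0.259], TCP at [257.553, 569.443, 231.312] pointing down, gripper open.
Joint ranges: [-3.14, 3.14], [-1.21, 2.06], [-1.07, 1.41], [-3.16, 2.05], [-2.99, -0.16], [-3.1, 3.1]. Speed limits (rad/s): [2.79, 2.79, 3.14, 3.14, 3.14, 3.14].

### API

Orientations are given as a unit quaternion [x, y, z, w].
In Python, from bench import arm, get_image gives the robot as it stands.
- The arm moves only by the tool drive_tool, never from a script. Its argument "deltas" is a list of rows, each a list of 2 entries, a list of its own where there are three numbers: the shift along the tool's x, y, z in cm, then the turn, a rotation vector about the tool's x, y, z in degrees. In form: [[[x, y, z], [ax, ay, az]], ...]. A call has 1 to 12 rows; each row shifts and turns the commanded pose from where the row before left it, along the tool's axes as they then stand; what a row does not reach is not made up. A row lasts 1/10 s, in which the tool goes at most 50 mm and 8.59 degrees, less where a joint would pass 70% of its speed; a pose out of reach is approached as far as the arm can. A call with a gripper value outside its range is refused whole. "claw" is the finger opening in cm, from 0 to 8.54, set as the call begins (left out, the last holds). The fingers move at their own pace and stop on an object; the grip force is fixed at half the most. Time passes only in rows, so rows that do not move let the fingers close. It gives the time, the measured TCP pose, the force, the opening and the grip force at its end, in the units of the state.
- arm.read_state(): the state, without advancing time (a new reading comes with each control period).
- get_image(name): name is "scene" or "top" or "wrist"; returns a dict with "img" (480x640x3 uint8, red, green, blue), "fx", "fy", "cx", "cy" (pixels), "D" ([k1, k2, p1, p2, k3] as OpenCV has them; the pictures are not rectified), "eye" and "orientation" of the camera in the world; the wrist camera has in their place "mount" (4x4, takes a point from camera to tool coordinates, whose origin is the TCP and whose axes are the flange's). Camera axes: x right, y down, z forward; pixel columns grow to the right and rows downward; lengths in mm; the calibration is good to about 2 mm. A picture is of the moment at which its call begins: read the wrist's pose just before it. There is no depth.
- arm.job_done(): hands the job in; it is judged then, once.
The state is a dict: "clock": time; "joints": joint angles; "joint_vel": joint speeds; "joint_efforts": joint torques, N m; "position": TCP position; "ee_rot": TCP orientation; "contact_force": force on the tool from outside, world axes, zero at the start; "wrist_torque": the same for the moment, N m; "gripper_width": finger opening in mm; "grasp_force": force on a finger pad.
Only numpy, scipy, OpenCV 4.12 (cv2) and the standard library are available. Lean on these libraries where they do the work, as an engineer would, in place of code of your own. Each camera call takes 0.05 s, during which the arm holds its last target. There are 200 camera calls.

### The job

Take the lime-green handset shell from the orange block and lay it, display face up, along the sloped bar of the inspection stand with one short end down on the toe ledge, and let go of it there for at least a second. Then take it by its upper end and stand it upright, short end down and fully home, in the one empty slot of the rack. Set it down gently both times rather than dropping it, and leave the two shells in the rack, the tape, screwdriver, bottle and cup where they are.

Things in the scene. Friction and masses are not known exactly. Their poses are not given: they have to be found in the camera images.
- handset: the handset shell: a rigid lime-green slab 150 x 56 x 10 mm with a black display on one face, 0.1 to 0.2 kg. Origin at its geometric centre; x along the 150 mm length, y along the 56 mm width, z out of the display face. It starts flat, display up, lengthwise on the orange block. Either short end may be the lower one.
- riser: the narrow orange assembly block, fixed: 110 x 36 mm (x by y), top 30 mm above the table, on a black foot 130 x 34 x 4 mm. Origin at the centre of its underside; x along its length. The handset overhangs it by 10 mm on each long side, so fingers can straddle both.
- stand: inspection stand, fixed; grey base 130 x 90 x 14 mm. Origin on the table; z up. In its frame a flat aluminium bar 36 mm wide (y), 10 mm thick, rises at 45 degrees towards +x; its upper face looks along (-0.707, 0, 0.707). A handset seated on it has its centre at (4.5, 0, 91.6) mm and its top 50 mm stick out beyond the bar's upper end, clear on both faces.
- stand_toe (a point): where the bar's upper face meets the toe ledge, mid-width: (-45, 0, 35) mm in the stand's frame, same axes. The face runs 100 mm up the slope from here, along (0.707, 0, 0.707). The black ledge, 36 mm wide, stands 14 mm out of the face, square to it, and carries the handset's lower short end.
- slot_free: the empty one of three identical black slot blocks with grey mouth bevels, fixed, 70 x 48 x 58 mm (x, y, z), side by side on the aluminium rack plate, 50 mm apart along y; the others hold shells; the order varies. Origin at the centre of its underside, 8 mm above the table; z up. A handset standing home has its centre 83 mm above the origin.
- slot_floor (a point): middle of the empty slot's floor, 8 mm above the block's origin, same axes. The slot runs along x, open at both ends, 14 mm wide in y; walls rise straight for 42 mm above the floor, then flare at 45 degrees for 8 mm to a mouth 30 mm wide.
- shell_a: a grey shell 110 x 56 x 10 mm, loose, standing on its short end in another slot block; leave it. Its top is 126 mm above the table. Origin at its centre, x along its length (upright), z through its thickness.
- shell_b: a blue shell, otherwise the same as the grey one, in the remaining slot block; leave it. Origin at its centre, x along its length (upright).
- tape: a yellow roll of tape lying flat, 80 mm across, 20 mm high, loose; leave it. Origin at the centre of its underside.
- driver: a screwdriver 160 mm long lying on the table, loose, under 40 mm high; leave it. Origin near its middle, x towards its tip.
- bottle: a blue bottle 60 mm across, 150 mm high, loose, at the back; leave it. Origin at the centre of its underside.
- cup: a white cup 70 mm across, 70 mm high, loose, at the back; leave it. Origin at the centre of its underside.
Not all that is in view belongs to the job. What is shaped like the stand but purple is not meant.

How it is judged (in metres and radians):
On the way:
1. the handset rests on the sloped bar of the stand, display face up, lower end on the ledge, centred within 12 mm along and 16 mm across the bar, released, for 0.8 s (x of handset in the frame of stand between -0.00750251 and 0.0164975 m and z of handset in the frame of stand between 0.0815686 and 0.101569 m and y of handset in the frame of stand between -0.016 and 0.016 m and angle between handset's own z axis and vertical between 0.665 and 0.905 rad and angle between the y axis of handset and the y axis of stand, either way round below 0.17 rad and contact force between handset and stand above 0.3 N and contact force between the fingers and handset below 0.1 N and linear speed of handset below 0.03 m/s and angular speed of handset below 0.3 rad/s), for 0.8 s.
At the end, for the whole second after the job is handed in: The handset stands upright in the empty slot, lower end on its floor (centre height within 5 mm), centre within 16 mm of the slot's middle along it and 12 mm across, leaning under 0.16 rad, at rest and released, after having rested released on the stand for 0.8 s (x of handset in the frame of slot_free between -0.016 and 0.016 m and y of handset in the frame of slot_free between -0.012 and 0.012 m and z of handset in the frame of slot_free between 0.078 and 0.088 m and angle between the x axis of handset and the z axis of slot_free, either way round below 0.16 rad and angle between the z axis of handset and the y axis of slot_free, either way round below 0.2 rad and contact force between the fingers and handset below 0.1 N and linear speed of handset below 0.03 m/s and angular speed of handset below 0.3 rad/s); the robot touches nothing.
It fails at once if a shell in the rack is displaced by more than 30 mm (distance of any of shell_a, shell_b from where it was at the start of the episode above 0.03 m).
It fails at once if the tape, screwdriver, bottle or cup is displaced by more than 30 mm (distance of any of tape, driver, bottle, cup from where it was at the start of the episode above 0.03 m).
It fails at once if the handset is rammed onto the stand or into the slot (over 60 N) (contact force between handset and stand above 60 N or contact force between handset and slot_free above 60 N).
It fails at once if the handset is dropped: it falls out of the fingers faster than 0.6 m/s, some 20 mm of free fall (linear speed of handset above 0.6 m/s and contact force between the fingers and handset below 0.1 N).
It also fails if it takes over 64 s, if anything falls off the work surface, if the arm or the gripper's body presses on something with over 40 N, if the wrist force passes 120 N, or if a joint passes its speed limit or range.

## Working session

There is one attempt and no reset: what is moved stays moved. The work goes in short steps, Python scripts to look and compute and a tool call to move; the robot and the scene stay as the last step left them, time stands still between calls to the robot, and variables do not carry over. Pictures are saved under pics/ and viewed, at most 10 in all, crops included, and the job is handed in when it is done.

Besides the shell and the picture viewer there is one more tool, called as name([rows], argument=value, ...), one row to a line, values as JSON. drive_tool: Moves the arm, as the interface text tells. Its arguments: {"type":"object","properties":{"deltas":{"type":"array"},"claw":{"type":"number"}},"required":["deltas"]}

```bash
ls; mkdir -p pics
python3 - <<'E'
from bench import arm,get_image
import cv2,pickle
s=arm.read_state();print(s)
for n in("scene","top"):
    d=get_image(n);pickle.dump(d,open(n+'.pkl','wb'));cv2.imwrite(f'pics/{n}0.png',d['img'][:,:,::-1])
    print({k:v for k,v in d.items() if k!='img'})
d=get_image("wrist");print(d['mount'],d['fx'],d['cx'],d['cy'],d['D'])
E
```

```text
pics
{'clock': 0.0, 'joints': array([ 1.40461413e+00,  3.85588394e-01,  6.58733104e-03, -4.99902761e-04,
       -1.19397956e+00, -2.58630757e-01]), 'joint_vel': array([-0.0022648 ,  0.00014803, -0.0009658 ,  0.00059662, -0.00103407,
        0.00176473]), 'joint_efforts': array([ 2.73056839e-04, -3.92292058e+01,  1.88406783e+01,  4.18628767e+00,
       -4.69617167e-03,  5.46476912e-06]), 'position': array([257.31654636, 568.92126994, 230.18715957]), 'ee_rot': array([ 9.77506373e-01, -2.10902924e-01, -1.81600403e-04,  1.10171696e-03]), 'contact_force': array([1.17596212, 0.62920809, 0.41162941]), 'wrist_torque': array([-0.0139892 , -0.0216643 , -0.03360612]), 'grasp_force': 0.0, 'gripper_width': 85.2997095989179}
{'fx': 549.8247046531642, 'fy': 549.8247046531642, 'cx': 316.01198208066177, 'cy': 235.24607241478677, 'D': array([-0.13947037,  0.        ,  0.        ,  0.        ,  0.        ]), 'eye': array([1027.634417  , -974.45751033,  797.95167758]), 'orientation': array([ 0.85322228,  0.20677629, -0.12374293, -0.46253972])}
{'fx': 472.9571338558375, 'fy': 472.9571338558375, 'cx': 309.0909822826232, 'cy': 250.09198557725594, 'D': array([-0.09151445,  0.        ,  0.        ,  0.        ,  0.        ]), 'eye': array([ 262.39188277,   20.7780061 , 1077.98021203]), 'orientation': array([-0.69312644,  0.71255277, -0.07729325,  0.07661618])}
[[-4.28776593e-04 -9.61760021e-01 -2.73893188e-01  6.83324204e+01]
 [ 9.99999713e-01 -2.41388131e-04 -7.17867495e-04 -3.25769072e-01]
 [ 6.24301692e-04 -2.73893417e-01  9.61759849e-01 -1.42429724e+02]
 [ 0.00000000e+00  0.00000000e+00  0.00000000e+00  1.00000000e+00]] 401.0135750155583 319.84548521540097 237.63014819751515 [-0.04711376  0.          0.          0.          0.        ]
```

View pics/scene0.png

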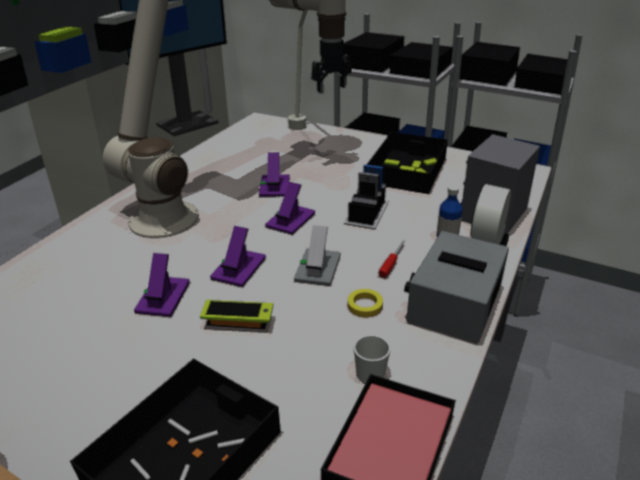

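View pics/top0.png

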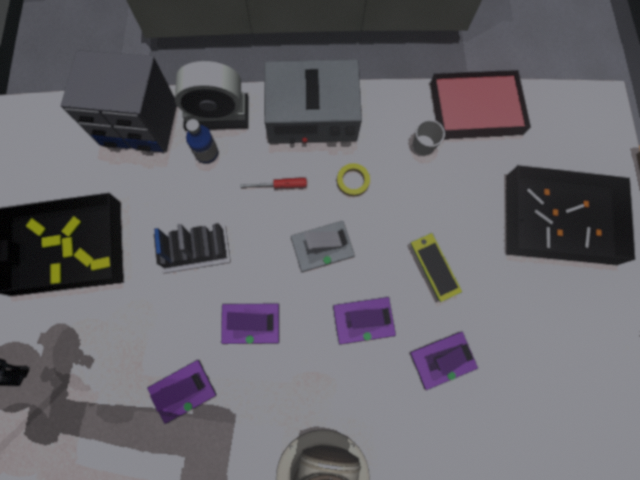

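Scene: the handset on its orange block is at scene (237,313) and top (435,267). The grey stand is at scene (318,255) and top (322,246). The rack is at scene (367,195) and top (190,245).

Things that could be mistaken for the handset, in top-view pixels: tape (353,180), and yellow bits in the tray (65,245). There is also a lime-topped box on the shelf at scene (62,35). The handset is the slab with the black display at (435,267). For the stand, the purple decoys are at (250,323), (365,320), (444,360) and (181,391), and the grey one at (322,246) is the right one.

```bash
cat > h.py <<'E'
import numpy as np,cv2,pickle
from scipy.spatial.transform import Rotation as R
def cam(d,s=None):
    K=np.array([[d['fx'],0,d['cx']],[0,d['fy'],d['cy']],[0,0,1]])
    if 'mount' in d:
        T=np.eye(4);T[:3,:3]=R.from_quat(s['ee_rot']).as_matrix();T[:3,3]=s['position'];T=T@np.array(d['mount'])
        return K,d['D'],T[:3,:3],T[:3,3]
    return K,d['D'],R.from_quat(d['orientation']).as_matrix(),d['eye']
def plane(c,px,z):
    K,D,Rm,e=c
    u=cv2.undistortPoints(np.array(px,float).reshape(-1,1,2),K,D).reshape(-1,2)
    r=np.c_[u,np.ones(len(u))]@Rm.T
    return e+r*((z-e[2])/r[:,2])[:,None]
def proj(c,P):
    K,D,Rm,e=c
    q=(np.array(P,float).reshape(-1,3)-e)@Rm
    return cv2.projectPoints(q,np.zeros(3),np.zeros(3),K,D)[0].reshape(-1,2)
def tri(c1,p1,c2,p2):
    A=[];b=[]
    for c,p in((c1,p1),(c2,p2)):
        K,D,Rm,e=c;u=cv2.undistortPoints(np.array(p,float).reshape(-1,1,2),K,D).reshape(2)
        r=Rm@np.r_[u,1];r/=np.linalg.norm(r);M=np.eye(3)-np.outer(r,r);A.append(M);b.append(M@e)
    return np.linalg.lstsq(np.vstack(A),np.hstack(b),rcond=None)[0]
E
python3 - <<'E'
from h import *
t=pickle.load(open('top.pkl','rb'));c=cam(t);im=t['img'];s=pickle.load(open('scene.pkl','rb'))
hsv=cv2.cvtColor(im,cv2.COLOR_RGB2HSV)
m=cv2.inRange(hsv,(22,120,80),(45,255,255));m[:,:400]=0;m[:,480:]=0
r=cv2.minAreaRect(cv2.findNonZero(m));print(r)
P=plane(c,cv2.boxPoints(r),40);print(P.round(1),np.linalg.norm(np.diff(P,axis=0),axis=1),P.mean(0))
# grey stand base crop + rack crop
cr=[cv2.resize(im[200:290,275:395],None,fx=3.3,fy=3.3,interpolation=3),cv2.resize(im[205:295,135:255],None,fx=3.3,fy=3.3,interpolation=3)]
s=s['img'];c2=[cv2.resize(s[215:290,280:380],None,fx=3.96,fy=3.96,interpolation=3),cv2.resize(s[155:230,320:420],None,fx=3.96,fy=3.96,interpolation=3)]
o=np.vstack([np.hstack(cr),np.hstack(c2)])
cv2.imwrite('pics/crop1.png',cv2.convertScaleAbs(o[:,:,::-1],alpha=1.6));print(o.shape)
E
```

```text
((435.7000427246094, 266.9000244140625), (64.8459701538086, 22.807889938354492), 63.43495178222656)
[[ 502.4 -214.5   40. ]
 [ 525.  -263.2   40. ]
 [ 390.2 -317.7   40. ]
 [ 369.  -269.7   40. ]] [ 53.68810896 145.37214545  52.42066375] [ 446.64968642 -266.27950332   40.        ]
(594, 792, 3)
```

View pics/crop1.png

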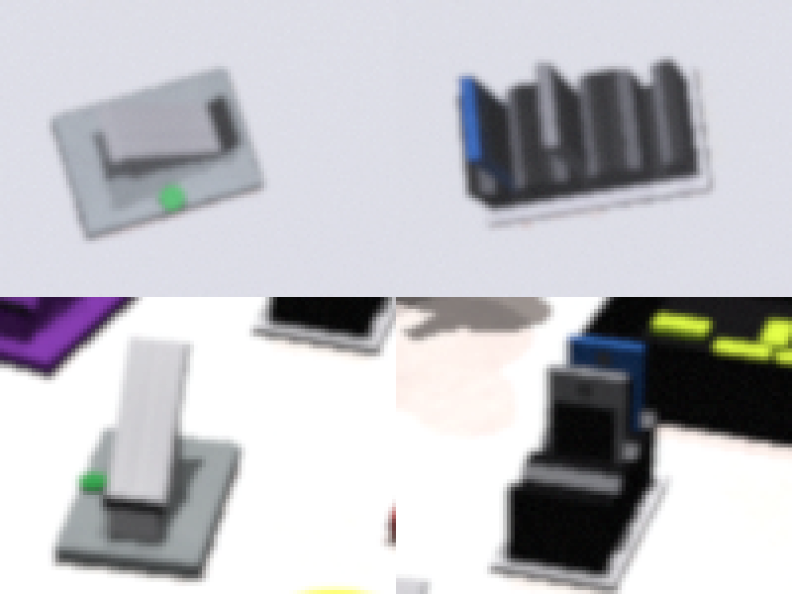

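Crop: the grey stand has its black ledge at the right (225,125), so the bar rises to the left, towards world +y. In the rack the left slot is blue, the middle is grey, and the right one, at crop (645,120), is empty. Next I measure them.

Run:
```python
from h import *
t=pickle.load(open('top.pkl','rb'));c=cam(t)
f=lambda x,y,o:(o[0]+x/3.3,o[1]+y/3.3)
A=(275,200);B=(135-120,205)
base=[f(x,y,A) for x,y in((52,116),(226,68),(263,186),(88,238))]
P=plane(c,base,14);print(P.round(1),np.linalg.norm(np.diff(P,axis=0),axis=1),P.mean(0))
d=P[0]-P[1];d2=P[3]-P[2];print(np.degrees(np.arctan2(d[1],d[0])),np.degrees(np.arctan2(d2[1],d2[0])))
r=[f(x,y,B) for x,y in((490,225),(710,188))]
P=plane(c,r,8);print(P,np.degrees(np.arctan2(*(P[0]-P[1])[1::-1])),np.linalg.norm(P[1]-P[0]))
P=plane(c,[f(647,122,B)],66);print(P)
```

```text
[[534.8  58.   14. ]
 [566.5 -65.8  14. ]
 [480.5 -87.9  14. ]
 [447.2  34.8  14. ]] [127.8671356   88.81992933 127.18015364] [507.24555598 -15.22218196  14.        ]
104.33283352390603 105.1779372267816
[[454.15175063 354.85085378   8.        ]
 [476.45757822 199.60424632   8.        ]] 98.17629853930171 156.84087181628104
[[511.04254514 232.73103129  66.        ]]
```

drive_tool([
  [[2.0, 1.1, 0], [0, 0, 0]],
  [[4.0, 2.2, 0], [0, 0, 0]],
  [[4.0, 2.2, 0], [0, 0, 0]],
  [[4.0, 2.2, 0], [0, 0, 0]],
  [[4.0, 2.2, 0], [0, 0, 0]],
  [[4.0, 2.2, 0], [0, 0, 0]],
  [[4.0, 2.2, 0], [0, 0, 0]],
  [[4.0, 2.2, 0], [0, 0, 0]],
  [[4.0, 2.2, 0], [0, 0, 0]],
  [[3.0, 1.4, 0], [0, 0, 0]],
  [[0, 0, 0], [0, 0, 0]],
  [[0, 0, 0], [0, 0, 0]],
])

```text
clock: 1.35
position: [511.9, 232.3, 231.0]
ee_rot: [0.977, -0.212, -0.0, 0.0]
contact_force: [0.0, -0.1, -0.2]
gripper_width: 85.5
grasp_force: 0.0
```

```bash
cat > snap.py <<'E'
import sys
from bench import arm,get_image
import pickle,cv2
s=arm.read_state();d=get_image("wrist");n=sys.argv[1]
pickle.dump((s,d),open(n+'.pkl','wb'));cv2.imwrite(f'pics/{n}.png',cv2.convertScaleAbs(d['img'][:,:,::-1],alpha=1.4))
print(s['clock'],s['joints'].round(3),s['position'].round(1),s['ee_rot'].round(4),s['joint_vel'].round(3))
E
python3 snap.py w1
```

```text
1.35 [ 0.714  0.279 -0.149 -0.    -1.144  0.43 ] [511.9 232.3 231. ] [ 9.773e-01 -2.120e-01 -3.000e-04  2.000e-04] [ 0.036 -0.005  0.    -0.002  0.001 -0.003]
```

View pics/w1.png

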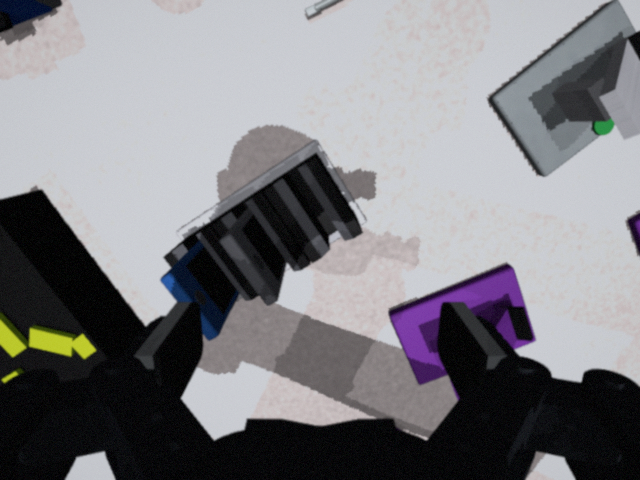

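The wrist view shows the rack at about (270,220) and the empty block at the right end, about (325,200). I'll crop it closer.

Run:
```python
from h import *
s,d=pickle.load(open('w1.pkl','rb'))
o=cv2.resize(d['img'][130:290,170:380],None,fx=3.6,fy=3.6,interpolation=cv2.INTER_CUBIC)
cv2.imwrite('pics/w1c.png',cv2.convertScaleAbs(o[:,:,::-1],alpha=2.5))
```

```text
(no output)
```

View pics/w1c.png

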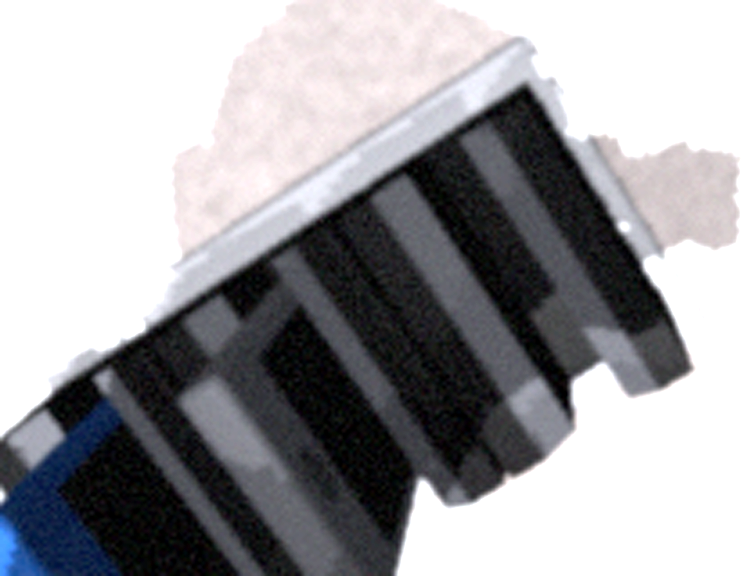

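Run:
```python
from h import *
s,d=pickle.load(open('w1.pkl','rb'));c=cam(d,s)
f=lambda L:[(170+x/3.6,130+y/3.6) for x,y in L]
P=plane(c,f([(378,190),(545,455),(490,120),(655,385)]),66)
Q=plane(c,f([(410,172),(572,412),(462,135),(622,395)]),58)
W=plane(c,f([(180,262),(522,38),(660,255)]),8)
for X in(P,Q,W):print(X.round(1),X.mean(0))
an=lambda a,b:np.degrees(np.arctan2(*(b-a)[1::-1]))
print(an(P[1],P[0]),an(P[3],P[2]),an(P[2],P[0]),np.linalg.norm(P[2]-P[0]),an(Q[1],Q[0]),an(Q[3],Q[2]),np.linalg.norm(Q[2]-Q[0]))
print(an(W[1],W[0]),an(W[2],W[1]),np.linalg.norm(W[2]-W[1]))
```

```text
[[548.7 253.9  66. ]
 [479.7 246.1  66. ]
 [552.2 225.9  66. ]
 [484.4 217.2  66. ]] [516.24586586 235.77801097  66.        ]
[[548.7 247.1  58. ]
 [484.1 237.3  58. ]
 [551.2 233.3  58. ]
 [483.  225.3  58. ]] [516.74296432 235.76328517  58.        ]
[[548.5 317.9   8. ]
 [562.9 214.3   8. ]
 [498.8 204.8   8. ]] [536.72693972 245.65929941   8.        ]
6.424555790676775 7.313097045175941 97.05622221090724 28.212738937349904 8.602823608220007 6.719618897878001 13.981215900730223
97.91726787176378 8.463282454436152 64.78106877489357
```

drive_tool([
  [[0.8, 1.8, 0], [0, 0, 0]],
  [[1.7, 3.7, 0], [0, 0, 0]],
  [[1.7, 3.7, 0], [0, 0, 0]],
  [[1.7, 3.7, 0], [0, 0, 0]],
  [[1.7, 3.7, 0], [0, 0, 0]],
  [[1.7, 3.7, 0], [0, 0, 0]],
  [[0.9, 2.0, 0], [0, 0, 0]],
  [[0, 0, 0], [0, 0, 0]],
  [[0, 0, 0], [0, 0, 0]],
])

```text
clock: 2.3
position: [512.4, -11.3, 231.5]
ee_rot: [0.978, -0.211, 0.0, -0.0]
contact_force: [-0.2, 0.5, 0.1]
gripper_width: 85.7
grasp_force: 0.0
```

```bash
python3 snap.py w2
```

```text
2.3 [ 0.295  0.193 -0.263 -0.    -1.114  0.851] [512.4 -11.3 231.5] [ 9.775e-01 -2.108e-01  1.000e-04 -2.000e-04] [ 0.022  0.006  0.006  0.001  0.001 -0.001]
```

View pics/w2.png

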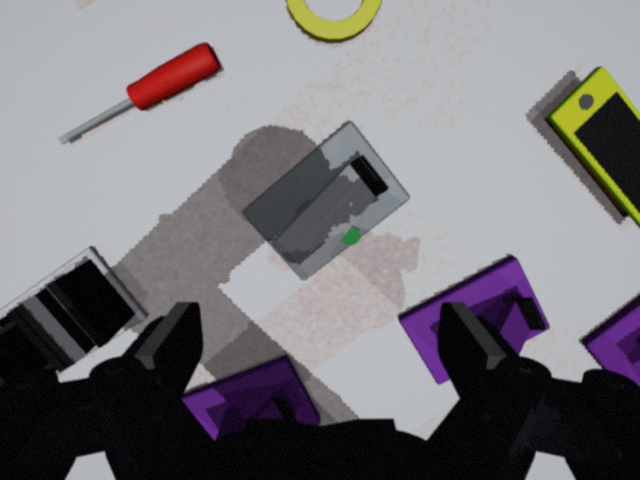

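The grey stand is centred at about (326,200). Its base corners are (350,122), (410,196), (304,279) and (243,211), and its black ledge is at (369,175). The handset is at the right edge.

Run:
```python
from h import *
s,d=pickle.load(open('w2.pkl','rb'));c=cam(d,s)
P=plane(c,[(350,122),(410,196),(304,279),(243,211)],14)
an=lambda a,b:np.degrees(np.arctan2(*(b-a)[1::-1]))
n=np.linalg.norm
print(P.round(1),P.mean(0),n(P[1]-P[0]),n(P[2]-P[1]),n(P[3]-P[0]),an(P[0],P[3]),an(P[1],P[2]))
ctr=P.mean(0);a=np.radians((an(P[0],P[3])+an(P[1],P[2]))/2)
Rz=np.array([[np.cos(a),-np.sin(a),0],[np.sin(a),np.cos(a),0],[0,0,1]]);o=np.r_[ctr[:2],0]
# predicted ledge corners and upper bar end
L=[[-45,18,35],[-45,-18,35],[-45-9.9,18,44.9],[-45-9.9,-18,44.9],[25.7,18,105.7],[25.7,-18,105.7]]
W=o+np.array(L)@Rz.T
print(proj(c,W).round(0).tolist());
t=pickle.load(open('top.pkl','rb'));q=proj(cam(t),W);print(((q-[275,200])*3.3).round().tolist())
t=pickle.load(open('scene.pkl','rb'));q=proj(cam(t),W);print(((q-[280,215])*3.96+[0,297]).round().tolist())
```

```text
[[565.7 -63.4  14. ]
 [483.7 -87.5  14. ]
 [450.2  34.3  14. ]
 [533.8  57.1  14. ]] [508.34452847 -14.86083749  14.        ] 85.47416882409242 126.33732690984593 124.62069642265953 104.79437885556032 105.36006996324409
[[381.0, 192.0], [354.0, 159.0], [392.0, 186.0], [365.0, 152.0], [316.0, 271.0], [283.0, 233.0]]
[[228.0, 149.0], [212.0, 101.0], [243.0, 142.0], [227.0, 93.0], [130.0, 155.0], [114.0, 103.0]]
[[104.0, 499.0], [163.0, 506.0], [100.0, 495.0], [159.0, 502.0], [128.0, 337.0], [187.0, 343.0]]
```

drive_tool([
  [[0.8, 4.2, 0], [0, 0, 0]],
  [[0.8, 4.4, 0], [0, 0, 0]],
  [[0.8, 4.4, 0], [0, 0, 0]],
  [[0.8, 4.4, 0], [0, 0, 0]],
  [[0.8, 4.4, 0], [0, 0, 0]],
  [[0.6, 4.1, 0], [0, 0, -5]],
  [[0, 0, 0], [0, 0, -8]],
  [[0, 0, 0], [0, 0, -8]],
  [[0, 0, 0], [0, 0, -8]],
  [[0, 0, 0], [0, 0, -8]],
  [[0, 0, 0], [0, 0, -8]],
  [[0, 0, 0], [0, 0, -1]],
])

```text
clock: 3.55
position: [448.7, -265.2, 231.3]
ee_rot: [0.982, 0.189, 0.0, -0.0]
contact_force: [0.6, -0.2, -0.3]
gripper_width: 85.4
grasp_force: 0.0
```

drive_tool([
  [[0, 0, 0], [0, 0, 0]],
])

```text
clock: 3.65
position: [448.5, -265.5, 231.3]
ee_rot: [0.982, 0.188, 0.0, -0.0]
contact_force: [0.3, -0.2, -0.9]
gripper_width: 85.4
grasp_force: 0.0
```

```bash
python3 snap.py w3
```

```text
3.65 [-0.223  0.208 -0.244 -0.    -1.119  2.171] [ 448.5 -265.5  231.3] [ 0.9822  0.1876  0.     -0.    ] [-0.007 -0.002  0.001 -0.    -0.001 -0.008]
```

View pics/w3.png

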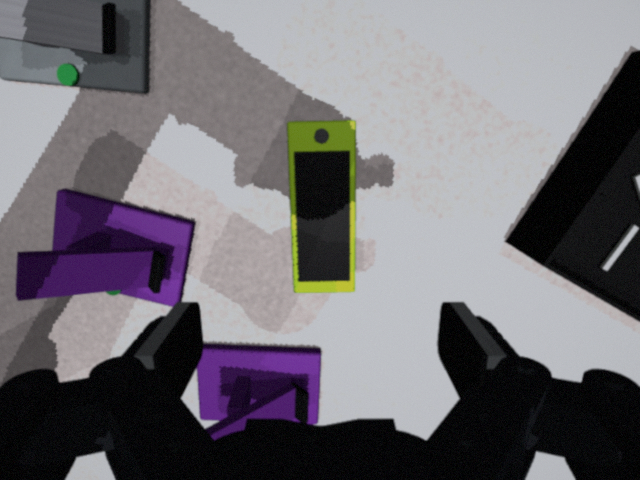

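The handset is straight below, with lime corners at about (288,122), (356,121), (355,292) and (294,292). It is the only slab with a black display, on a narrow block.

Run:
```python
from h import *
s,d=pickle.load(open('w3.pkl','rb'));c=cam(d,s)
hsv=cv2.cvtColor(d['img'],cv2.COLOR_RGB2HSV)
m=cv2.inRange(hsv,(25,120,40),(40,255,255));m[:100]=0;m[310:]=0;m[:,:270]=0;m[:,380:]=0
pts=cv2.findNonZero(m)[:,0,:];W=plane(c,pts,40)
(r)=cv2.minAreaRect(W[:,:2].astype(np.float32));print(r)
P=plane(c,[(288,122),(356,121),(355,292),(294,292)],40);print(P.round(1),P.mean(0))
T=R.from_quat(s['ee_rot']).as_matrix();print(T.round(3))
print(T.T@(np.r_[r[0],54]-s['position']))
```

```text
((446.65472412109375, -267.4062194824219), (148.3179931640625, 54.962867736816406), 22.805009841918945)
[[ 504.2 -214.6   40. ]
 [ 525.1 -265.1   40. ]
 [ 388.2 -322.1   40. ]
 [ 368.  -271.    40. ]] [ 446.38444712 -268.20224576   40.        ]
[[ 0.93   0.369  0.   ]
 [ 0.369 -0.93   0.   ]
 [ 0.    -0.    -1.   ]]
[ -2.45217911   1.13156417 177.29661915]
```

drive_tool([
  [[-0.25, 0.1, 2], [0, 0, -1.2]],
  [[0, 0, 4], [0, 0, 0]],
  [[0, 0, 4], [0, 0, 0]],
  [[0, 0, 4], [0, 0, 0]],
  [[0, 0, 3], [0, 0, 0]],
  [[0, 0, 2], [0, 0, 0]],
  [[0, 0, 1.5], [0, 0, 0]],
  [[0, 0, 1.2], [0, 0, 0]],
  [[0, 0, 0], [0, 0, 0]],
  [[0, 0, 0], [0, 0, 0]],
])

```text
clock: 4.7
position: [446.5, -268.3, 14.6]
ee_rot: [0.98, 0.198, 0.0, 0.0]
contact_force: [-0.2, -0.6, -0.7]
gripper_width: 85.6
grasp_force: 0.0
```

drive_tool([
  [[0, 0, 0], [0, 0, 0]],
  [[0, 0, 0], [0, 0, 0]],
  [[0, 0, 0], [0, 0, 0]],
  [[0, 0, 0], [0, 0, 0]],
  [[0, 0, 0], [0, 0, 0]],
  [[0, 0, 0], [0, 0, 0]],
  [[0, 0, 0], [0, 0, 0]],
  [[0, 0, 0], [0, 0, 0]],
], claw=5.0)

```text
clock: 5.5
position: [446.8, -268.4, 15.6]
ee_rot: [0.98, 0.198, 0.001, 0.001]
contact_force: [-0.4, 1.4, 6.1]
gripper_width: 54.8
grasp_force: 63.3
```

drive_tool([
  [[0, 0, -1], [0, 0, 0]],
  [[0, 0, -2], [0, 0, 0]],
  [[0, 0, -3], [0, 0, 0]],
  [[0, 0, -4], [0, 0, 0]],
  [[0, 0, -4], [0, 0, 0]],
  [[0, 0, -4], [0, 0, 0]],
  [[0, 0, -4], [0, 0, 4]],
  [[0, 0, -2], [0, 0, 7]],
  [[0, 0, 0], [0, 0, 7]],
  [[0, 0, 0], [0, 0, 7]],
  [[0, 0, 0], [0, 0, 7]],
  [[0, 0, 0], [0, 0, 7]],
])

```text
clock: 6.7
position: [445.4, -267.9, 254.6]
ee_rot: [0.99, -0.143, -0.0, -0.0]
contact_force: [0.7, -0.9, -1.5]
gripper_width: 54.9
grasp_force: 63.7
```

drive_tool([
  [[0, 0, 0], [0, 0, 7]],
  [[0, 0, 0], [0, 0, 7]],
  [[0, 0, 0], [0, 0, 7]],
  [[0, 0, 0], [0, 0, 7]],
  [[0, 0, 0], [0, 0, 7]],
  [[0, 0, 0], [0, 0, 7]],
  [[0, 0, 0], [0, 0, 7]],
  [[0, 0, 0], [0, 0, 7]],
  [[0, 0, 0], [0, 0, 2.8]],
  [[0, 0, 0], [0, 0, 0]],
])

```text
clock: 7.7
position: [445.6, -268.0, 254.5]
ee_rot: [0.794, -0.608, -0.0, -0.0]
contact_force: [0.1, -0.1, -1.3]
gripper_width: 54.8
grasp_force: 63.7
```

drive_tool([
  [[0, 0, 0], [0, -4, 0]],
  [[0, 0, 0], [0, -7, 0]],
  [[0, 0, 0], [0, -7, 0]],
  [[0, 0, 0], [0, -7, 0]],
  [[0, 0, 0], [0, -7, 0]],
  [[0, 0, 0], [0, -7, 0]],
  [[0, 0, 0], [0, -6, 0]],
  [[0, 0, 0], [0, 0, 0]],
  [[0, 0, 0], [0, 0, 0]],
])

```text
clock: 8.6
position: [446.0, -268.7, 253.7]
ee_rot: [0.733, -0.562, -0.303, -0.232]
contact_force: [-0.2, -0.6, -0.7]
gripper_width: 54.8
grasp_force: 63.7
```

```bash
cat > goal.py <<'E'
from h import *
from bench import arm
def Rz(a):return R.from_euler('z',a,degrees=True).as_matrix()
S=(np.array([507.5,-13,0]),Rz(105))
F=(np.array([516.3,235.8,8]),Rz(7.5))
def rel(P,Rt):
    s=arm.read_state();T=R.from_quat(s['ee_rot']).as_matrix()
    print('at',s['clock'],s['position'].round(1),'J',s['joints'].round(2),'F',s['contact_force'].round(1),'w',s['gripper_width'].round(1),s['grasp_force'].round(0))
    print('shift',(T.T@(np.array(P)-s['position'])).round(1),'goal',np.round(P,1),'turn',np.degrees(R.from_matrix(T.T@Rt).as_rotvec()).round(1))
def fr(f,p):return f[0]+f[1]@np.array(p,float)
E
cat > place.py <<'E'
from goal import *
q=.70711;z=np.array([q,0,-q]);y=np.array([0,1,0]);x=np.cross(y,z)
Rt=S[1]@np.c_[x,y,z]
for off in(80,0):rel(fr(S,np.array([4.5,0,91.6])+(19.4-off)*z-3*x),Rt)
E
python3 place.py
```

```text
Traceback (most recent call last):
  File "place.py", line 4, in <module>
    for off in(80,0):rel(fr(S,np.array([4.5,0,91.6])+(19.4-off)*z-3*x),Rt)
                     ~~~^^^^^^^^^^^^^^^^^^^^^^^^^^^^^^^^^^^^^^^^^^^^^^^^^^
  File "goal.py", line 8, in rel
    print('at',s['clock'],s['position'].round(1),'J',s['joints'].round(2),'F',s['contact_force'].round(1),'w',s['gripper_width'].round(1),s['grasp_force'].round(0))
                                                                                                              ^^^^^^^^^^^^^^^^^^^^^^^^
AttributeError: 'float' object has no attribute 'round'
```

```bash
sed -i "s/s\['gripper_width'\].round(1),s\['grasp_force'\].round(0)/round(s['gripper_width'],1),round(s['grasp_force'])/" goal.py; python3 place.py
```

```text
at 8.6 [ 446.  -268.7  253.7] J [-0.55  0.53  0.28 -0.54 -1.9   0.79] F [-0.2 -0.6 -0.7] w 54.8 64
shift [ -55.1 -125.8  220.4] goal [516.9 -48.  136.6] turn [ 0.1 -0.1  0. ]
at 8.6 [ 446.  -268.7  253.7] J [-0.55  0.53  0.28 -0.54 -1.9   0.79] F [-0.2 -0.6 -0.7] w 54.8 64
shift [ -55.2 -125.9  300.4] goal [502.2   6.6  80. ] turn [ 0.1 -0.1  0. ]
```

drive_tool([
  [[-0.3, -0.8, 1.2], [0, 0, 0]],
  [[-0.7, -1.6, 2.8], [0, 0, 0]],
  [[-0.7, -1.6, 2.8], [0, 0, 0]],
  [[-0.7, -1.6, 2.8], [0, 0, 0]],
  [[-0.7, -1.6, 2.8], [0, 0, 0]],
  [[-0.7, -1.6, 2.8], [0, 0, 0]],
  [[-0.7, -1.6, 2.8], [0, 0, 0]],
  [[-0.7, -1.6, 2.6], [0, 0, 0]],
  [[-0.3, -0.6, 1.4], [0, 0, 0]],
  [[0, 0, 0], [0, 0, 0]],
  [[0, 0, 0], [0, 0, 0]],
])

```text
clock: 9.7
position: [517.1, -47.7, 138.4]
ee_rot: [0.734, -0.561, -0.303, -0.232]
contact_force: [-0.6, -0.4, -1.5]
gripper_width: 54.8
grasp_force: 63.7
```

```bash
python3 place.py; python3 snap.py w4
python3 - <<'E'
from bench import get_image
import cv2,numpy as np
d=get_image('scene')['img'][200:320,230:390];w=cv2.imread('pics/w4.png')
a=cv2.resize(cv2.convertScaleAbs(d[:,:,::-1],alpha=1.4),(400,300),interpolation=2)
cv2.imwrite('pics/m4.png',np.hstack([a,cv2.resize(w,(400,300))]))
E
```

```text
at 9.7 [517.1 -47.7 138.4] J [-0.21  0.55  0.03 -0.68 -1.51  0.68] F [-0.6 -0.4 -1.5] w 54.8 64
shift [1.5 0.3 1.1] goal [516.9 -48.  136.6] turn [ 0.1 -0.1  0.1]
at 9.7 [517.1 -47.7 138.4] J [-0.21  0.55  0.03 -0.68 -1.51  0.68] F [-0.6 -0.4 -1.5] w 54.8 64
shift [ 1.4  0.2 81.1] goal [502.2   6.6  80. ] turn [ 0.1 -0.1  0.1]
9.7 [-0.213  0.546  0.034 -0.68  -1.506  0.683] [517.1 -47.7 138.4] [ 0.7341 -0.5615 -0.303  -0.2324] [-0.025  0.     0.014  0.    -0.003 -0.001]
```

View pics/m4.png

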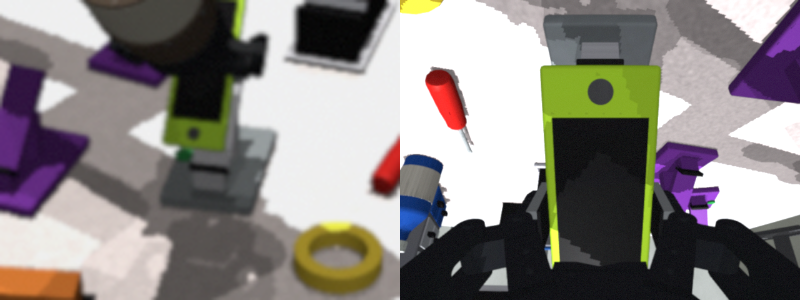

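The handset is held centred between the fingers, and the ledge lies centred just past its lower end, at montage (600,62). I'll approach the face slowly.

drive_tool([
  [[-0.2, 0, 1], [0, 0, 0]],
  [[0, 0, 2], [0, 0, 0]],
  [[0, 0, 2], [0, 0, 0]],
  [[0, 0, 1], [0, 0, 0]],
  [[0, 0, 0.6], [0, 0, 0]],
  [[0, 0, 0.4], [0, 0, 0]],
  [[0, 0, 0.3], [0, 0, 0]],
  [[0, 0, 0], [0, 0, 0]],
  [[0, 0, 0], [0, 0, 0]],
])

```text
clock: 10.7
position: [503.7, 3.2, 87.7]
ee_rot: [0.733, -0.562, -0.303, -0.233]
contact_force: [0.2, 0.1, -0.9]
gripper_width: 54.9
grasp_force: 63.7
```

```bash
python3 place.py
```

```text
at 10.7 [503.7   3.2  87.7] J [-0.14  0.57 -0.07 -0.73 -1.37  0.72] F [ 0.2  0.1 -0.9] w 54.9 64
shift [  2.9   0.6 -71.9] goal [516.9 -48.  136.6] turn [ 0.  -0.   0.1]
at 10.7 [503.7   3.2  87.7] J [-0.14  0.57 -0.07 -0.73 -1.37  0.72] F [ 0.2  0.1 -0.9] w 54.9 64
shift [2.8 0.6 8.1] goal [502.2   6.6  80. ] turn [ 0.  -0.   0.1]
```

drive_tool([
  [[0, 0, 0.2], [0, 0, 0]],
  [[0, 0, 0.2], [0, 0, 0]],
  [[0, 0, 0.1], [0, 0, 0]],
  [[0, 0, 0], [0, 0, 0]],
])

```text
clock: 11.1
position: [502.4, 7.0, 83.8]
ee_rot: [0.733, -0.562, -0.304, -0.233]
contact_force: [0.3, 0.1, -0.8]
gripper_width: 55.0
grasp_force: 63.7
```

drive_tool([
  [[0, 0, 0.1], [0, 0, 0]],
  [[0, 0, 0.1], [0, 0, 0]],
  [[0, 0, 0], [0, 0, 0]],
])

```text
clock: 11.4
position: [502.0, 8.4, 82.4]
ee_rot: [0.733, -0.562, -0.304, -0.233]
contact_force: [0.5, -0.2, -1.5]
gripper_width: 55.0
grasp_force: 63.7
```

drive_tool([
  [[0, 0, 0.1], [0, 0, 0]],
  [[0, 0, 0], [0, 0, 0]],
])

```text
clock: 11.6
position: [501.9, 9.1, 81.7]
ee_rot: [0.733, -0.562, -0.304, -0.233]
contact_force: [1.0, -0.2, -1.7]
gripper_width: 54.8
grasp_force: 63.7
```

drive_tool([
  [[0, 0, 0.1], [0, 0, 0]],
  [[0, 0, 0], [0, 0, 0]],
])

```text
clock: 11.8
position: [501.7, 9.8, 81.0]
ee_rot: [0.733, -0.562, -0.304, -0.233]
contact_force: [0.5, 0.7, -1.4]
gripper_width: 55.0
grasp_force: 63.7
```

drive_tool([
  [[0, 0, 0.1], [0, 0, 0]],
  [[0, 0, 0], [0, 0, 0]],
])

```text
clock: 12.0
position: [501.7, 10.1, 80.5]
ee_rot: [0.733, -0.562, -0.304, -0.233]
contact_force: [-0.4, -0.5, 1.0]
gripper_width: 54.9
grasp_force: 63.9
```

drive_tool([
  [[0, 0, 0.1], [0, 0, 0]],
  [[0, 0, 0], [0, 0, 0]],
])

```text
clock: 12.2
position: [501.7, 10.2, 80.5]
ee_rot: [0.734, -0.562, -0.303, -0.233]
contact_force: [0.1, -4.0, 4.9]
gripper_width: 54.9
grasp_force: 64.4
```

Contact on the face, so I'll slide down to the ledge.

drive_tool([
  [[0.1, 0, 0], [0, 0, 0]],
  [[0.1, 0, 0], [0, 0, 0]],
  [[0.1, 0, 0], [0, 0, 0]],
  [[0, 0, 0], [0, 0, 0]],
])

```text
clock: 12.6
position: [502.3, 9.0, 79.2]
ee_rot: [0.734, -0.561, -0.304, -0.233]
contact_force: [-1.0, -2.4, 8.8]
gripper_width: 54.8
grasp_force: 64.7
```

drive_tool([
  [[0.1, 0, 0], [0, 0, 0]],
  [[0.1, 0, 0], [0, 0, 0]],
  [[0, 0, 0], [0, 0, 0]],
])

```text
clock: 12.9
position: [502.8, 7.8, 78.0]
ee_rot: [0.734, -0.561, -0.304, -0.234]
contact_force: [0.2, -1.2, 9.1]
gripper_width: 54.7
grasp_force: 64.6
```

drive_tool([
  [[0.1, 0, 0], [0, 0, 0]],
  [[0, 0, 0], [0, 0, 0]],
])

```text
clock: 13.1
position: [502.8, 7.8, 78.0]
ee_rot: [0.734, -0.561, -0.304, -0.234]
contact_force: [-0.2, -1.0, 11.6]
gripper_width: 54.3
grasp_force: 64.7
```

drive_tool([
  [[0.1, 0, 0], [0, 0, 0]],
  [[0, 0, 0], [0, 0, 0]],
])

```text
clock: 13.3
position: [502.8, 7.8, 78.0]
ee_rot: [0.733, -0.56, -0.305, -0.235]
contact_force: [-2.0, 1.4, 13.3]
gripper_width: 54.7
grasp_force: 64.8
```

```bash
python3 place.py
```

```text
at 13.3 [502.8   7.8  78. ] J [-0.14  0.59 -0.08 -0.73 -1.35  0.73] F [-2.   1.4 13.3] w 54.7 65
shift [ -1.1   0.9 -82.1] goal [516.9 -48.  136.6] turn [0.  0.3 0.2]
at 13.3 [502.8   7.8  78. ] J [-0.14  0.59 -0.08 -0.73 -1.35  0.73] F [-2.   1.4 13.3] w 54.7 65
shift [-0.8  0.8 -2.1] goal [502.2   6.6  80. ] turn [0.  0.3 0.2]
```

It is stuck against the ledge, so it is seated. I'll release and wait.

drive_tool([
  [[-0.15, 0, -0.1], [0, 0, 0]],
  [[0, 0, 0], [0, 0, 0]],
])

```text
clock: 13.5
position: [502.8, 7.8, 78.0]
ee_rot: [0.733, -0.561, -0.304, -0.234]
contact_force: [0.4, 2.6, 7.2]
gripper_width: 54.7
grasp_force: 64.3
```

drive_tool([
  [[0, 0, 0], [0, 0, 0]],
  [[0, 0, 0], [0, 0, 0]],
  [[0, 0, 0], [0, 0, 0]],
  [[0, 0, 0], [0, 0, 0]],
  [[0, 0, 0], [0, 0, 0]],
], claw=8.5)

```text
clock: 14.0
position: [502.5, 6.6, 76.2]
ee_rot: [0.733, -0.562, -0.304, -0.233]
contact_force: [-0.4, 0.8, 0.5]
gripper_width: 84.8
grasp_force: 0.0
```

drive_tool([
  [[0, 0, -1], [0, 0, 0]],
  [[0, 0, -2], [0, 0, 0]],
  [[0, 0, -3], [0, 0, 0]],
  [[0, 0, -4], [0, 0, 0]],
  [[0, 0, -4], [0, 0, 0]],
  [[0, 0, -4], [0, 0, 0]],
  [[0, 0, -2], [0, 0, 0]],
  [[0, 0, 0], [0, 0, 0]],
  [[0, 0, 0], [0, 0, 0]],
])

```text
clock: 14.9
position: [539.1, -129.9, 217.7]
ee_rot: [0.733, -0.562, -0.304, -0.233]
contact_force: [-0.1, -0.2, -0.3]
gripper_width: 84.9
grasp_force: 0.0
```

```bash
python3 place.py; python3 snap.py w5
python3 - <<'E'
from bench import get_image
import cv2,numpy as np,pickle
D=get_image('scene');pickle.dump(D,open('s5.pkl','wb'));d=D['img'][200:320,230:390];w=cv2.imread('pics/w5.png')
a=cv2.resize(cv2.convertScaleAbs(d[:,:,::-1],alpha=1.4),(400,300),interpolation=2)
cv2.imwrite('pics/m5.png',np.hstack([a,cv2.resize(w,(400,300))]))
E
```

```text
at 14.9 [ 539.1 -129.9  217.7] J [-0.32  0.55  0.25 -0.64 -1.74  0.63] F [-0.1 -0.2 -0.3] w 84.9 0
shift [ -2.6   0.2 117.4] goal [516.9 -48.  136.6] turn [0. 0. 0.]
at 14.9 [ 539.1 -129.9  217.7] J [-0.32  0.55  0.25 -0.64 -1.74  0.63] F [-0.1 -0.2 -0.3] w 84.9 0
shift [ -2.5   0.2 197.4] goal [502.2   6.6  80. ] turn [0. 0. 0.]
14.9 [-0.323  0.546  0.249 -0.641 -1.737  0.629] [ 539.1 -129.9  217.7] [ 0.7329 -0.5623 -0.3039 -0.2331] [ 0.019  0.011 -0.033 -0.005 -0.001 -0.001]
```

View pics/m5.png

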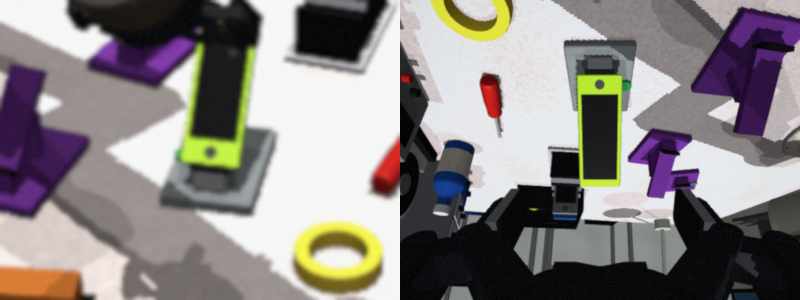

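The handset rests on the bar, display up, lower end on the ledge and centred; wrist corners run from about (286,298) to (354,122). The rest period is counting, so I'll reorient for the upper-end grasp.

drive_tool([
  [[-1, 0, -1], [0, 0, 0]],
  [[-2, 0, -2], [0, 0, 0]],
  [[-2, 0, -2], [0, 0, 0]],
  [[-2, 0, -2], [0, 0, 0]],
  [[0, 0, 0], [0, 5, 0]],
  [[0, 0, 0], [0, 8, 0]],
  [[0, 0, 0], [0, 8, 0]],
  [[0, 0, 0], [0, 8, 0]],
  [[0, 0, 0], [0, 8, 0]],
  [[0, 0, 0], [0, 8, 0]],
  [[0, 0, 0], [0, 0, 0]],
])

```text
clock: 16.1
position: [537.2, -126.9, 317.2]
ee_rot: [0.795, -0.606, 0.0, 0.001]
contact_force: [-0.3, 0.6, -0.2]
gripper_width: 84.8
grasp_force: 0.0
```

drive_tool([
  [[0, 0, 0], [0, 0, -5]],
  [[0, 0, 0], [0, 0, -8]],
  [[0, 0, 0], [0, 0, -8]],
  [[0, 0, 0], [0, 0, -8]],
  [[0, 0, 0], [0, 0, -8]],
  [[0, 0, 0], [0, 0, -8]],
  [[0, 0, 0], [0, 0, -8]],
  [[0, 0, 0], [0, 0, -8]],
  [[0, 0, 0], [0, 0, -8]],
  [[0, 0, 0], [0, 0, -8]],
  [[0, 0, 0], [0, 0, -8]],
  [[0, 0, 0], [0, 0, -5]],
])

```text
clock: 17.3
position: [539.5, -130.0, 317.2]
ee_rot: [0.991, 0.133, -0.0, -0.001]
contact_force: [0.4, -0.2, 0.4]
gripper_width: 85.2
grasp_force: 0.0
```

```bash
cat > g2.py <<'E'
from goal import *
q=.70711;H=np.array([506.4,-5.5,91.7])
z=S[1]@[-q,0,-q];x=-S[1][:,1];y=np.cross(z,x)
print(z,y)
for off in(136,36):rel(H-z*off,np.c_[x,y,z])
E
python3 g2.py
python3 - <<'E'
from h import *
s,d=pickle.load(open('w5.pkl','rb'));c=cam(d,s)
hsv=cv2.cvtColor(d['img'],cv2.COLOR_RGB2HSV)
m=cv2.inRange(hsv,(25,120,40),(40,255,255));m[:,:260]=0;m[:,370:]=0;m[:100]=0;m[320:]=0
r=cv2.minAreaRect(cv2.findNonZero(m));print(cv2.boxPoints(r).round(1).tolist())
a=np.radians(105);X=np.array([np.cos(a),np.sin(a),0]);Y=np.array([-X[1],X[0],0]);Z=np.array([0,0,1.])
u=(X+Z)*.7071;n=(Z-X)*.7071;H=np.array([506.4,-5.5,91.7])
print(proj(c,[H+5*n+i*75*u+j*28*Y for i,j in((1,1),(1,-1),(-1,-1),(-1,1))]).round(1).tolist())
E
```

```text
[ 0.18301353 -0.68301581 -0.70711   ] [ 0.18301353 -0.68301581  0.70711   ]
at 17.3 [ 539.5 -130.   317.2] J [ 0.05  0.22 -0.02 -0.   -1.34  1.78] F [ 0.4 -0.2  0.4] w 85.2 0
shift [   1.3 -224.7  129.8] goal [481.5  87.4 187.9] turn [-45.1  -0.1   0.2]
at 17.3 [ 539.5 -130.   317.2] J [ 0.05  0.22 -0.02 -0.   -1.34  1.78] F [ 0.4 -0.2  0.4] w 85.2 0
shift [   1.  -153.9  200.4] goal [499.8  19.1 117.2] turn [-45.1  -0.1   0.2]
[[283.0, 118.0], [355.0, 118.0], [355.0, 298.0], [283.0, 298.0]]
[[351.0, 299.4], [285.9, 299.3], [281.5, 117.8], [355.2, 117.8]]
```

drive_tool([
  [[0, -2, 0], [0, 0, 0]],
  [[0, -4, 0], [0, 0, 0]],
  [[0, -4, 0], [0, 0, 0]],
  [[0, -4, 0], [0, 0, 0]],
  [[0, -4, 0], [0, 0, 0]],
  [[0, -4, 0], [-5, 0, 0]],
  [[0, 0, 0], [-8, 0, 0]],
  [[0, 0, 0], [-8, 0, 0]],
  [[0, 0, 0], [-8, 0, 0]],
  [[0, 0, 0], [-8, 0, 0]],
  [[0, 0, 0], [-8, 0, 0]],
  [[0, 0, 0], [0, 0, 0]],
], claw=4.6)

```text
clock: 18.5
position: [481.5, 83.1, 314.7]
ee_rot: [0.915, 0.123, 0.048, 0.382]
contact_force: [-0.3, -1.6, -1.0]
gripper_width: 45.8
grasp_force: 0.0
```

```bash
python3 g2.py
```

```text
[ 0.18301353 -0.68301581 -0.70711   ] [ 0.18301353 -0.68301581  0.70711   ]
at 18.5 [481.5  83.1 314.7] J [ 0.84  0.2  -0.48  0.64 -1.43  0.72] F [-0.3 -1.6 -1. ] w 45.8 0
shift [  2.  -93.   86.3] goal [481.5  87.4 187.9] turn [0.3 0.2 0.4]
at 18.5 [481.5  83.1 314.7] J [ 0.84  0.2  -0.48  0.64 -1.43  0.72] F [-0.3 -1.6 -1. ] w 45.8 0
shift [  2.3 -93.4 186.3] goal [499.8  19.1 117.2] turn [0.3 0.2 0.4]
```

drive_tool([
  [[0.2, -1.3, 1], [0.3, 0.2, 0.4]],
  [[0, -2, 1.9], [0, 0, 0]],
  [[0, -2, 1.9], [0, 0, 0]],
  [[0, -2, 1.9], [0, 0, 0]],
  [[0, -2, 1.9], [0, 0, 0]],
  [[0, 0, 0], [0, 0, 0]],
  [[0, 0, 0], [0, 0, 0]],
])

```text
clock: 19.2
position: [484.2, 88.5, 191.4]
ee_rot: [0.918, 0.118, 0.053, 0.376]
contact_force: [1.0, 0.6, -0.0]
gripper_width: 46.2
grasp_force: 0.0
```

```bash
python3 g2.py
```

```text
[ 0.18301353 -0.68301581 -0.70711   ] [ 0.18301353 -0.68301581  0.70711   ]
at 19.2 [484.2  88.5 191.4] J [ 0.83  0.33 -0.65  0.69 -1.18  0.52] F [ 1.   0.6 -0. ] w 46.2 0
shift [-2.9 -2.2  2.8] goal [481.5  87.4 187.9] turn [-0.4 -0.2 -0.5]
at 19.2 [484.2  88.5 191.4] J [ 0.83  0.33 -0.65  0.69 -1.18  0.52] F [ 1.   0.6 -0. ] w 46.2 0
shift [ -3.3  -1.5 102.8] goal [499.8  19.1 117.2] turn [-0.4 -0.2 -0.5]
```

drive_tool([
  [[-0.3, -0.2, 0], [-0.4, -0.2, -0.5]],
  [[0, 0, 1.5], [0, 0, 0]],
  [[0, 0, 2], [0, 0, 0]],
  [[0, 0, 2], [0, 0, 0]],
  [[0, 0, 2], [0, 0, 0]],
  [[0, 0, 1.5], [0, 0, 0]],
  [[0, 0, 0.8], [0, 0, 0]],
  [[0, 0, 0.4], [0, 0, 0]],
  [[0, 0, 0], [0, 0, 0]],
  [[0, 0, 0], [0, 0, 0]],
])

```text
clock: 20.2
position: [499.5, 20.0, 117.6]
ee_rot: [0.916, 0.122, 0.051, 0.38]
contact_force: [0.8, 0.4, -0.5]
gripper_width: 46.1
grasp_force: 0.0
```

```bash
python3 g2.py
```

```text
[ 0.18301353 -0.68301581 -0.70711   ] [ 0.18301353 -0.68301581  0.70711   ]
at 20.2 [499.5  20.  117.6] J [ 0.66  0.41 -0.81  0.92 -0.97  0.4 ] F [ 0.8  0.4 -0.5] w 46.1 0
shift [  0.3   0.5 -99. ] goal [481.5  87.4 187.9] turn [ 0.1 -0.1  0.1]
at 20.2 [499.5  20.  117.6] J [ 0.66  0.41 -0.81  0.92 -0.97  0.4 ] F [ 0.8  0.4 -0.5] w 46.1 0
shift [0.  0.4 1. ] goal [499.8  19.1 117.2] turn [ 0.1 -0.1  0.1]
```

drive_tool([
  [[0, 0.04, 0], [0, 0, 0]],
  [[0, 0, 0], [0, 0, 0]],
  [[0, 0, 0], [0, 0, 0]],
  [[0, 0, 0], [0, 0, 0]],
  [[0, 0, 0], [0, 0, 0]],
  [[0, 0, 0], [0, 0, 0]],
  [[0, 0, 0], [0, 0, 0]],
  [[0, 0, 0], [0, 0, 0]],
], claw=0.5)

```text
clock: 21.0
position: [499.5, 19.6, 117.6]
ee_rot: [0.915, 0.122, 0.051, 0.38]
contact_force: [-3.6, 4.1, 5.0]
gripper_width: 9.4
grasp_force: 59.3
```

```bash
python3 g2.py
```

```text
[ 0.18301353 -0.68301581 -0.70711   ] [ 0.18301353 -0.68301581  0.70711   ]
at 21.0 [499.5  19.6 117.6] J [ 0.66  0.41 -0.81  0.92 -0.97  0.4 ] F [-3.6  4.1  5. ] w 9.4 59
shift [  0.4   0.3 -99.3] goal [481.5  87.4 187.9] turn [ 0.1 -0.1  0.1]
at 21.0 [499.5  19.6 117.6] J [ 0.66  0.41 -0.81  0.92 -0.97  0.4 ] F [-3.6  4.1  5. ] w 9.4 59
shift [0.2 0.1 0.7] goal [499.8  19.1 117.2] turn [ 0.1 -0.1  0.1]
```

drive_tool([
  [[0, 0.5, -0.3], [0, 0, 0]],
  [[0, 1.5, -1], [0, 0, 0]],
  [[0, 2.5, -2.5], [0, 0, 0]],
  [[0, 2.5, -2.5], [0, 0, 0]],
  [[0, 2.5, -2.5], [0, 0, 0]],
  [[0, 2.5, -2.5], [0, 0, 0]],
  [[0, 1, -1.5], [0, 0, 0]],
  [[0, 0, 0], [0, 0, 0]],
])

```text
clock: 21.8
position: [500.0, 18.5, 301.3]
ee_rot: [0.916, 0.121, 0.052, 0.379]
contact_force: [-0.3, -0.8, -1.7]
gripper_width: 9.4
grasp_force: 58.5
```

drive_tool([
  [[0, 0, 0], [4, 0, 0]],
  [[0, 0, 0], [7, 0, 0]],
  [[0, 0, 0], [7, 0, 0]],
  [[0, 0, 0], [7, 0, 0]],
  [[0, 0, 0], [7, 0, 0]],
  [[0, 0, 0], [7, 0, 0]],
  [[0, 0, 0], [6, 0, 0]],
  [[0, 0, 0], [0, 0, 4]],
  [[0, 0, 0], [0, 0, 3.5]],
  [[0, 0, 0], [0, 0, 0]],
])

```text
clock: 22.8
position: [498.6, 17.4, 297.4]
ee_rot: [0.998, 0.066, -0.003, 0.001]
contact_force: [-0.5, 0.1, -1.7]
gripper_width: 9.0
grasp_force: 58.8
```

```bash
cat > g3.py <<'E'
from goal import *
Rt=F[1]@np.diag([1.,-1,-1])
for z in(290,127.7):rel([F[0][0],F[0][1],z],Rt)
E
python3 g3.py
```

```text
at 22.8 [498.6  17.4 297.4] J [ 0.36  0.13 -0.18  0.   -1.27  1.34] F [-0.5  0.1 -1.7] w 9.0 59
shift [  46.2 -214.2    6.7] goal [516.3 235.8 290. ] turn [0.1 0.3 0. ]
at 22.8 [498.6  17.4 297.4] J [ 0.36  0.13 -0.18  0.   -1.27  1.34] F [-0.5  0.1 -1.7] w 9.0 59
shift [  47.1 -214.5  169. ] goal [516.3 235.8 127.7] turn [0.1 0.3 0. ]
```

drive_tool([
  [[0.4, -1.6, 0], [0.1, 0.3, 0]],
  [[0.7, -3.3, 0], [0, 0, 0]],
  [[0.7, -3.3, 0], [0, 0, 0]],
  [[0.7, -3.3, 0], [0, 0, 0]],
  [[0.7, -3.3, 0], [0, 0, 0]],
  [[0.7, -3.3, 0], [0, 0, 0]],
  [[0.5, -2.3, 0], [0, 0, 0]],
  [[0.2, -1.0, 0], [0, 0, 0]],
  [[0, 0, 0], [0, 0, 0]],
  [[0, 0, 0], [0, 0, 0]],
])

```text
clock: 23.8
position: [516.3, 235.6, 299.0]
ee_rot: [0.998, 0.067, 0.001, 0.0]
contact_force: [0.1, 0.1, -0.8]
gripper_width: 9.3
grasp_force: 58.8
```

```bash
python3 g3.py; python3 snap.py w6
```

```text
at 23.8 [516.3 235.6 299. ] J [ 0.71  0.25 -0.02  0.   -1.3   0.99] F [ 0.1  0.1 -0.8] w 9.3 59
shift [-0.  -0.2  9. ] goal [516.3 235.8 290. ] turn [ 0.1 -0.2  0.1]
at 23.8 [516.3 235.6 299. ] J [ 0.71  0.25 -0.02  0.   -1.3   0.99] F [ 0.1  0.1 -0.8] w 9.3 59
shift [ -0.5  -0.4 171.3] goal [516.3 235.8 127.7] turn [ 0.1 -0.2  0.1]
23.8 [ 0.715  0.245 -0.024  0.002 -1.3    0.989] [516.3 235.6 299. ] [9.978e-01 6.670e-02 1.400e-03 5.000e-04] [-0.012 -0.014  0.002  0.002  0.001 -0.003]
```

View pics/w6.png

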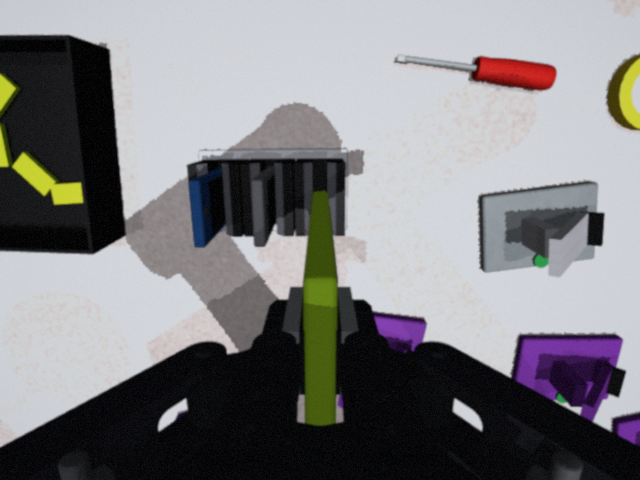

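The handset hangs edge-on, with its lower end at (320,192) above the empty slot at about (323,195). I'll check its lean in the hand, then descend.

Run:
```python
from h import *
s,d=pickle.load(open('w6.pkl','rb'));c=cam(d,s)
T=R.from_quat(s['ee_rot']).as_matrix()
L=[s['position']+T@np.array(p) for p in((28,-5,111.7),(28,5,111.7),(28,-5,-35),(28,5,-35),(-28,-5,-38.3),(-28,5,-38.3))]
print(proj(c,L).round(1).tolist())
hsv=cv2.cvtColor(d['img'],cv2.COLOR_RGB2HSV);m=cv2.inRange(hsv,(25,100,20),(45,255,255))
for y in(190,192,194,200,210,230,250,270,281,300,400,420,424):
    q=np.where(m[y,280:360])[0]+280
    print(y,(q.min(),q.max()) if len(q) else None)
F=np.array([516.3,235.8,0]);a=np.radians(7.5);X=np.array([np.cos(a),np.sin(a),0]);Y=np.array([-X[1],X[0],0])
print(proj(c,[F+X*i+Y*j+[0,0,66] for i,j in((35,15),(35,-15))]).round(1).tolist())
for y in(164,170,176):print(y,d['img'][y,290:352].sum(1).tolist())
```

```text
[[313.6, 190.0], [329.3, 190.0], [305.8, 271.8], [340.8, 271.7], [307.4, 439.4], [338.6, 439.4]]
190 (np.int64(321), np.int64(322))
192 (np.int64(313), np.int64(326))
194 (np.int64(313), np.int64(327))
200 (np.int64(312), np.int64(327))
210 (np.int64(310), np.int64(329))
230 (np.int64(309), np.int64(331))
250 (np.int64(308), np.int64(333))
270 (np.int64(305), np.int64(335))
281 (np.int64(304), np.int64(336))
300 (np.int64(302), np.int64(337))
400 (np.int64(305), np.int64(334))
420 (np.int64(306), np.int64(334))
424 (np.int64(307), np.int64(332))
[[304.4, 162.3], [336.8, 162.3]]
164 [33, 33, 14, 27, 40, 39, 45, 42, 41, 47, 31, 32, 50, 77, 109, 121, 126, 124, 122, 120, 124, 121, 72, 28, 31, 20, 26, 38, 38, 42, 35, 35, 29, 48, 41, 33, 58, 93, 127, 129, 132, 128, 132, 127, 129, 110, 76, 53, 38, 53, 47, 29, 39, 37, 74, 145, 189, 199, 231, 257, 263, 266]
170 [35, 27, 13, 35, 39, 44, 39, 41, 44, 40, 41, 52, 58, 76, 116, 125, 122, 134, 123, 127, 123, 118, 79, 38, 30, 36, 46, 20, 34, 25, 23, 38, 32, 19, 37, 33, 54, 103, 125, 135, 137, 139, 133, 140, 134, 113, 83, 51, 55, 26, 37, 31, 37, 47, 79, 154, 204, 216, 235, 254, 265, 268]
176 [35, 45, 24, 14, 35, 54, 50, 54, 42, 27, 25, 38, 50, 81, 108, 130, 128, 132, 128, 129, 130, 120, 77, 52, 32, 33, 25, 18, 30, 33, 36, 26, 34, 24, 26, 20, 44, 96, 131, 131, 129, 125, 122, 109, 110, 96, 66, 51, 21, 34, 30, 12, 31, 37, 92, 188, 248, 299, 369, 419, 450, 452]
```

Both the slot and the handset's lower end read about 1 mm the same way, so they are aligned. Descending.

drive_tool([
  [[0, -0.02, 2], [0, -0.2, 0]],
  [[0, 0, 3], [0, 0, 0]],
  [[0, 0, 3], [0, 0, 0]],
  [[0, 0, 2], [0, 0, 0]],
  [[0, 0, 1], [0, 0, 0]],
  [[0, 0, 0.8], [0, 0, 0]],
  [[0, 0, 0], [0, 0, 0]],
  [[0, 0, 0], [0, 0, 0]],
])

```text
clock: 24.65
position: [517.5, 236.7, 182.8]
ee_rot: [0.998, 0.067, 0.001, -0.0]
contact_force: [0.1, 0.5, -0.4]
gripper_width: 9.2
grasp_force: 58.9
```

```bash
python3 g3.py
```

```text
at 24.65 [517.5 236.7 182.8] J [ 0.71  0.33 -0.21  0.   -1.03  0.99] F [ 0.1  0.5 -0.4] w 9.2 59
shift [  -1.     0.7 -107.2] goal [516.3 235.8 290. ] turn [-0.  -0.1  0.1]
at 24.65 [517.5 236.7 182.8] J [ 0.71  0.33 -0.21  0.   -1.03  0.99] F [ 0.1  0.5 -0.4] w 9.2 59
shift [-1.4  0.7 55.1] goal [516.3 235.8 127.7] turn [-0.  -0.1  0.1]
```

drive_tool([
  [[-0.1, 0.07, 0], [0, 0, 0]],
  [[0, 0, 0.5], [0, 0, 0]],
  [[0, 0, 0.5], [0, 0, 0]],
  [[0, 0, 0.5], [0, 0, 0]],
  [[0, 0, 0], [0, 0, 0]],
])

```text
clock: 25.15
position: [515.4, 235.4, 165.6]
ee_rot: [0.998, 0.067, -0.001, 0.001]
contact_force: [-0.8, 0.4, -1.0]
gripper_width: 9.3
grasp_force: 58.9
```

drive_tool([
  [[0, 0, 0.4], [0, 0, 0]],
  [[0, 0, 0.4], [0, 0, 0]],
  [[0, 0, 0.4], [0, 0, 0]],
  [[0, 0, 0], [0, 0, 0]],
])

```text
clock: 25.55
position: [515.6, 235.5, 153.9]
ee_rot: [0.998, 0.066, -0.0, 0.0]
contact_force: [0.4, 0.1, -1.3]
gripper_width: 9.4
grasp_force: 58.9
```

```bash
python3 g3.py
```

```text
at 25.55 [515.6 235.5 153.9] J [ 0.71  0.35 -0.25  0.   -0.97  0.99] F [ 0.4  0.1 -1.3] w 9.4 59
shift [ 6.000e-01 -1.000e-01 -1.361e+02] goal [516.3 235.8 290. ] turn [0.  0.  0.1]
at 25.55 [515.6 235.5 153.9] J [ 0.71  0.35 -0.25  0.   -0.97  0.99] F [ 0.4  0.1 -1.3] w 9.4 59
shift [ 0.8 -0.3 26.2] goal [516.3 235.8 127.7] turn [0.  0.  0.1]
```

Inside the walls with no contact force. Continuing down.

drive_tool([
  [[0, 0, 0.5], [0, 0, 0]],
  [[0, 0, 0.5], [0, 0, 0]],
  [[0, 0, 0.5], [0, 0, 0]],
  [[0, 0, 0.4], [0, 0, 0]],
  [[0, 0, 0.3], [0, 0, 0]],
  [[0, 0, 0], [0, 0, 0]],
])

```text
clock: 26.15
position: [515.8, 235.5, 132.1]
ee_rot: [0.998, 0.067, -0.0, 0.0]
contact_force: [-0.5, 0.1, -1.2]
gripper_width: 9.6
grasp_force: 58.9
```

drive_tool([
  [[0, 0, 0.1], [0, 0, 0]],
  [[0, 0, 0.1], [0, 0, 0]],
  [[0, 0, 0], [0, 0, 0]],
])

```text
clock: 26.45
position: [516.0, 235.7, 130.8]
ee_rot: [0.998, 0.067, 0.0, 0.0]
contact_force: [-0.0, -1.0, -0.9]
gripper_width: 9.2
grasp_force: 58.9
```

drive_tool([
  [[0, 0, 0.1], [0, 0, 0]],
  [[0, 0, 0], [0, 0, 0]],
])

```text
clock: 26.65
position: [516.0, 235.7, 129.7]
ee_rot: [0.998, 0.067, 0.0, 0.0]
contact_force: [0.2, 1.3, -0.8]
gripper_width: 9.3
grasp_force: 58.9
```

drive_tool([
  [[0, 0, 0.1], [0, 0, 0]],
  [[0, 0, 0], [0, 0, 0]],
])

```text
clock: 26.85
position: [516.0, 235.7, 128.6]
ee_rot: [0.998, 0.067, 0.0, 0.0]
contact_force: [0.7, 0.1, -1.5]
gripper_width: 9.2
grasp_force: 58.9
```

drive_tool([
  [[0, 0, 0.1], [0, 0, 0]],
  [[0, 0, 0], [0, 0, 0]],
])

```text
clock: 27.05
position: [516.2, 235.8, 127.9]
ee_rot: [0.998, 0.067, 0.001, 0.0]
contact_force: [0.7, -0.5, -0.7]
gripper_width: 9.6
grasp_force: 59.1
```

drive_tool([
  [[0, 0, 0.1], [0, 0, 0]],
  [[0, 0, 0], [0, 0, 0]],
])

```text
clock: 27.25
position: [516.4, 235.9, 127.9]
ee_rot: [0.998, 0.067, 0.001, -0.0]
contact_force: [-1.2, -0.4, 4.7]
gripper_width: 9.4
grasp_force: 59.8
```

drive_tool([
  [[0, 0, 0.1], [0, 0, 0]],
  [[0, 0, 0], [0, 0, 0]],
])

```text
clock: 27.45
position: [516.5, 235.9, 127.9]
ee_rot: [0.998, 0.067, 0.001, -0.0]
contact_force: [-2.2, -0.7, 8.6]
gripper_width: 9.1
grasp_force: 60.5
```

Floor contact at exactly the expected height of 127.9. I'll release and retract.

drive_tool([
  [[0, 0, -0.1], [0, 0, 0]],
  [[0, 0, 0], [0, 0, 0]],
])

```text
clock: 27.65
position: [516.4, 235.9, 127.9]
ee_rot: [0.998, 0.067, 0.001, -0.0]
contact_force: [-2.1, -0.5, 6.7]
gripper_width: 8.8
grasp_force: 59.9
```

drive_tool([
  [[0, 0, 0], [0, 0, 0]],
  [[0, 0, 0], [0, 0, 0]],
  [[0, 0, 0], [0, 0, 0]],
  [[0, 0, 0], [0, 0, 0]],
], claw=3.5)

```text
clock: 28.05
position: [515.9, 235.6, 126.3]
ee_rot: [0.998, 0.066, 0.0, 0.0]
contact_force: [0.2, -0.3, -0.2]
gripper_width: 34.9
grasp_force: 0.0
```

drive_tool([
  [[0, 0, -1], [0, 0, 0]],
  [[0, 0, -2], [0, 0, 0]],
  [[0, 0, -4], [0, 0, 0]],
  [[0, 0, -4], [0, 0, 0]],
  [[0, 0, -4], [0, 0, 0]],
  [[0, 0, 0], [0, 0, 0]],
  [[0, 0, 0], [0, 0, 0]],
])

```text
clock: 28.75
position: [516.1, 236.0, 278.5]
ee_rot: [0.998, 0.066, 0.002, -0.001]
contact_force: [-0.1, -1.1, -1.3]
gripper_width: 34.8
grasp_force: 0.0
```

```bash
python3 snap.py w7
python3 - <<'E'
from h import *
from bench import get_image
import bench
s,d=pickle.load(open('w7.pkl','rb'));c=cam(d,s)
F=np.array([516.3,235.8,0]);a=np.radians(7.5);X=np.array([np.cos(a),np.sin(a),0]);Y=np.array([-X[1],X[0],0])
print('exp top',proj(c,[F+X*i+Y*j+[0,0,166] for i,j in((28,5),(28,-5),(-28,-5),(-28,5))]).round().tolist())
m=cv2.inRange(cv2.cvtColor(d['img'],cv2.COLOR_RGB2HSV),(25,100,20),(45,255,255))
n,l,st,ce=cv2.connectedComponentsWithStats(m);print(st[1:][st[1:,4]>100],ce[1:][st[1:,4]>100].round())
sc=get_image('scene');c2=cam(sc);print('scene exp',proj(c2,[F+X*i+Y*j+[0,0,z] for i,j,z in((28,-5,166),(-28,-5,166),(28,-5,66),(-28,-5,66))]).round().tolist())
m=cv2.inRange(cv2.cvtColor(sc['img'],cv2.COLOR_RGB2HSV),(25,100,20),(45,255,255));m[:120]=0;m[260:]=0
n,l,st,ce=cv2.connectedComponentsWithStats(m);print(st[1:][st[1:,4]>30])
E
```

```text
28.75 [ 0.714  0.255 -0.061  0.    -1.251  0.989] [516.1 236.  278.5] [ 0.9978  0.0665  0.0017 -0.0011] [ 0.     0.032 -0.055 -0.011  0.003  0.001]
exp top [[314.0, 190.0], [330.0, 190.0], [329.0, 272.0], [315.0, 272.0]]
[[ 623   65   17   58  538]
 [   0  152   73   57 1929]
 [ 313  166   16  106 1521]] [[633.  94.]
 [ 36. 183.]
 [321. 219.]]
scene exp [[374.0, 169.0], [353.0, 166.0], [373.0, 203.0], [353.0, 199.0]]
[[383 157  55  17 446]
 [352 167  23  39 305]]
```

The handset stands where expected in both views, and the arm is clear.

```bash
python3 -c "
from bench import arm;print(arm.job_done())"
```

```text
the job is handed in; nothing more can be done
None
```

The handset rested released on the stand, now stands fully home in the empty slot, and the job was handed in at about 29 s of the 64 s limit; no verdict came back.

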